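# Slide a denture flask down its guide lane to the stop

## Robot

A 6-joint arm with a two-finger parallel gripper is mounted at the origin on a cart in front of the work surface, level with it; the furniture and walls round the work are solid. World frame = base frame: x ahead of the robot, y to its left, z up, the work surface at z = 0. Lengths are in m, angles in rad, forces in N, time in s.
With the tool pointing down it reaches from about 0.35 to 0.775 m from the base axis. Payload 7.3 kg.
Tool frame: the origin (TCP) lies at the very end of the fingers, on their centre line; the grasp point (between the pads) lies ctrl.grip_depth behind it (ctrl.grip_depth is the distance from the TCP to the grasp point, in m); z points along the fingers, y is the line along which they close (so a half turn about z gives the same grasp; the last joint's range is limited). The gripper opens to 92 mm and grips with 3 to 60 N. Pads are 19 mm wide; open, the fingers measure 130 mm over their backs; the gripper's body (75 mm by 190 mm) begins 47 mm behind the grasp point.
Start: joints at [-0.146, 0.342, 1.524, -0, 1.275, -0.146], TCP at [0.525, 0, 0.227] pointing down, gripper open.
Joint ranges: [-2.53, 2.53], [-0.77, 2.02], [0.04, 2.7], [-1, 4.14], [0.28, 2.66], [-3.11, 3.11]. Speed limits (rad/s): [2.57, 2.57, 3.14, 3.14, 3.14, 3.14].

## Interface

Orientations are given as a unit quaternion [w, x, y, z].
In Python, from bench import ctrl, imaging gives the robot as it stands.
- The arm moves only by the tool creep_tool, called after ">>>" in YAML: its name, and indented under it one key for each argument. Schema: {"type":"object","properties":{"deltas":{"type":"array","items":{"type":"number"},"minItems":7,"maxItems":84},"grip_n":{"type":"number"},"only":{"type":"string"},"quiet":{"type":"boolean"},"lines":{"type":"string"}},"required":["deltas"],"additionalProperties":false}. deltas is one flat list of numbers that holds 1 to 12 rows one after another, with no inner brackets; each row has 7 numbers: a rotation vector rx, ry, rz in rad, then dx, dy, dz in m, then the opening from 0.0 (shut) to 1.0 (fully open); each row is the pose to reach, as a shift and turn from the pose commanded when the call began, along the tool's axes at that moment; what a row does not reach only later rows make up. A row lasts 1/8 s, in which the tool goes at most 0.0625 m and 0.188 rad, less where a joint would pass 70% of its speed; a pose out of reach is approached as far as the arm can. The fingers move at their own pace and stop on an object; grip_n is the grip in N (left out, the last holds). Time passes only in rows, so rows that do not move let the fingers close. The tool returns the time, the measured TCP pose, the force, the opening and the grip force at its end. only (a regular expression) keeps the lines of the reply that match it, lines (a string "A,B") keeps lines A to B, and quiet returns only ok. Input that does not fit is refused with a message, and nothing moves.
- ctrl.sense(): the state, without advancing time (a new reading comes with each control period).
- imaging.get_image(name): name is "scene" or "side" or "wrist"; returns a dict with "pixels" (480x640x3 uint8, red, green, blue), "range_z" (480x640 float32, m along the optical axis (not along the pixel's ray), 0 where there is no reading), "intrinsics" (3x3 intrinsics, pixels), "view" (4x4, takes a point from world to camera coordinates). Camera axes: x right, y down, z forward; pixel columns grow to the right and rows downward; lengths in m; the calibration is good to about 2 mm. A picture is of the moment at which its call begins.
- ctrl.sign_off(): hands the job in; it is judged then, once.
The state is a dict: "time": time; "joint_positions": joint angles; "joint_velocities": joint speeds; "effort": joint torques, N m; "ee_pos": TCP position; "tcp_rot": TCP orientation; "wrist_force": force on the tool from outside, world axes, zero at the start; "wrist_torque": the same for the moment, N m; "gripper_width": opening from 0.0 (shut) to 1.0 (fully open); "finger_force": force on a finger pad.
Only numpy, scipy, OpenCV 4.12 (cv2) and the standard library are available. Lean on these libraries where they do the work, as an engineer would, in place of code of your own. Each camera call takes 0.05 s, during which the arm holds its last target. There are 200 camera calls.

## Task

Push the closed brass denture flask along the steel loading slide, between the two aluminium guide rails, until it sits squarely against the stop block at the far end of the lane. Only push it with the fingers at an unhurried pace, keeping it flat on the slide - do not pick it up - and let neither the flask nor the robot touch either rail. Leave the pot, the felt wheel and the plaster cast beside the slide where they stand.

Things in the scene. Friction and masses are not known exactly. Their poses are not given: they have to be found in the camera images.
- slide: Fixed flat steel plate on the worktop, 470 x 156 mm, 6 mm thick. Its +x is the push direction, along the lane's centre line, roughly towards the robot's right; +y points away from the robot, z up. It spans x = -250 to +220 mm from its origin (on the centre line, at worktop height). Before x = -50 mm it is an open apron without rails; from there to the stop face at x = +200 mm runs the lane.
- lane_mouth (a point): Point on the plate's top, in the middle between the rails' ends where the lane begins, at (-50, 0, 6) mm in the slide's frame.
- rail_far: Straight aluminium guide bar with three dark screws, 250 mm long, 12 mm wide, 20 mm high, on the plate at the side away from the robot, top 26 mm above the worktop. Origin at the centre of its underside, at (75, +60, 6) mm in the slide's frame; x along the bar. Must not be touched.
- rail_near: The same bar on the robot's side, origin at (75, -60, 6) mm in the slide's frame. Must not be touched. The lane between the rails' inner faces is 108 mm wide, 9 mm more than the flask on each side.
- stop: Aluminium stop block across the lane's far end, 14 mm thick, 90 mm wide, 34 mm high above the plate. Origin in its lower edge on the stop face (the face that meets the flask), at (200, 0, 6) mm in the slide's frame.
- flask: Closed two-part brass denture flask, loose, 0.4 to 0.65 kg, 90 x 90 mm, 70 mm high, upright walls, on the apron, somewhat askew and off centre. Origin: centre of underside; its x is the slide's x when square. Corners cut off: front and rear faces (x = +-45 mm) are flat for |y| < 24 mm, sides (y = +-45 mm) for x = -17 to +20 mm. Home: its origin is at slide x = 155 mm. Stops when no longer pushed.
- felt_wheel: Bystander: pale felt polishing wheel lying flat beside the lane, 67 mm across, 22 mm high. Origin at the centre of its underside.
- pumice_pot: Bystander: low closed round pot, 69 mm across, 41 mm high, beside the lane. Origin at the centre of its underside.
- cast: Bystander: blue-grey plaster cast of a jaw, 62 x 74 x 43 mm, beside the lane. Origin at the centre of its underside.
There are look-alikes about, which are no part of the job. What is shaped like the flask but orange is not meant.

How it is judged:
On the way:
1. the flask stands on the plate between the rails, part-way down the lane (x of flask in the frame of slide between 0 and 0.13 m and y of flask in the frame of slide between -0.01 and 0.01 m and z of flask in the frame of slide below 0.012 m), for 0.1 s.
At the end, for the whole second after the job is handed in: The flask stands flat on the plate between the rails with its front within 6 mm of the stop block, square to the lane within 0.12 rad, and at rest (x of flask in the frame of slide between 0.149 and 0.158 m and y of flask in the frame of slide between -0.01 and 0.01 m and z of flask in the frame of slide below 0.009 m and angle between flask's own z axis and vertical below 0.05 rad and angle between the x axis of flask and the x axis of slide, either way round below 0.12 rad and linear speed of flask below 0.01 m/s); the robot touches nothing.
It fails at once if the far rail is touched (contact force between rail_far and anything else above 0.3 N).
It fails at once if the near rail is touched (contact force between rail_near and anything else above 0.3 N).
It fails at once if the flask is lifted off the slide (more than 8 mm) or tipped (more than 0.2 rad) (z of flask in the frame of slide above 0.014 m or angle between flask's own z axis and vertical above 0.2 rad).
It fails at once if the flask is shoved off faster than 0.5 m/s (linear speed of flask above 0.5 m/s).
It fails at once if a bystander (felt wheel, pot or cast) is moved by more than 15 mm (distance of any of felt_wheel, pumice_pot, cast from where it was at the start of the episode above 0.015 m).
It also fails if it takes over 72 s, if anything falls off the work surface, if the arm or the gripper's body presses on something with over 40 N, if the wrist force passes 120 N, or if a joint passes its speed limit or range.

## Working session

There is one attempt and no reset: what is moved stays moved. The work goes in short steps, Python scripts to look and compute and a tool call to move; the robot and the scene stay as the last step left them, time stands still between calls to the robot, and variables do not carry over. Pictures are saved under pics/ and viewed, at most 10 in all, crops included, and the job is handed in when it is done.

```bash
mkdir -p pics; ls; python3 - <<'E'
from bench import ctrl, imaging
import cv2,numpy as np
s=ctrl.sense();print(s['time'],s['ee_pos'],s['tcp_rot'],ctrl.grip_depth)
for n in("scene","side"):
    d=imaging.get_image(n);np.savez(f'pics/{n}0.npz',**d)
    cv2.imwrite(f'pics/{n}0.png',d["pixels"][...,::-1]);print(n,d["intrinsics"].tolist(),np.round(np.linalg.inv(d["view"]),3).tolist())
E
```

```text
pics
0.0 [5.24585053e-01 6.40930681e-05 2.26032352e-01] [-6.28786238e-04  7.07115094e-01  7.07098033e-01 -4.68231861e-04] 0.0188
scene [[582.8350724561827, 0.0, 313.6198115758372], [0.0, 582.8350724561827, 247.03085059079976], [0.0, 0.0, 1.0]] [[0.539, -0.529, 0.655, -0.197], [-0.842, -0.322, 0.432, -0.497], [-0.017, -0.785, -0.619, 0.746], [0.0, 0.0, 0.0, 1.0]]
side [[475.6570533414858, 0.0, 326.6750517227573], [0.0, 475.6570533414858, 246.2354057930666], [0.0, 0.0, 1.0]] [[-0.887, -0.306, 0.346, 0.262], [-0.461, 0.554, -0.693, 0.562], [0.021, -0.774, -0.632, 0.6], [0.0, 0.0, 0.0, 1.0]]
```

View pics/scene0.png

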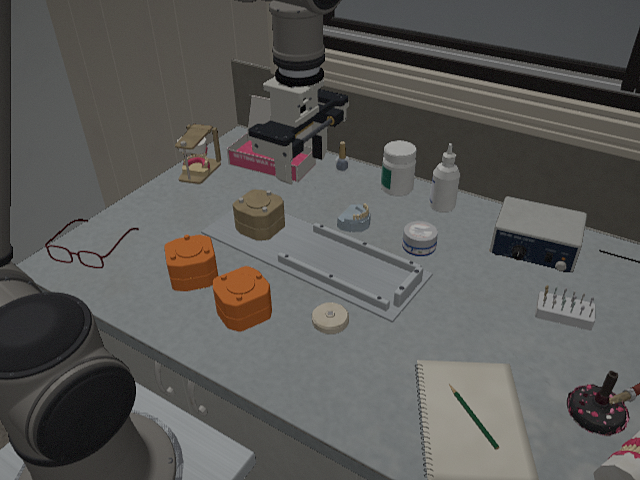

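View pics/side0.png

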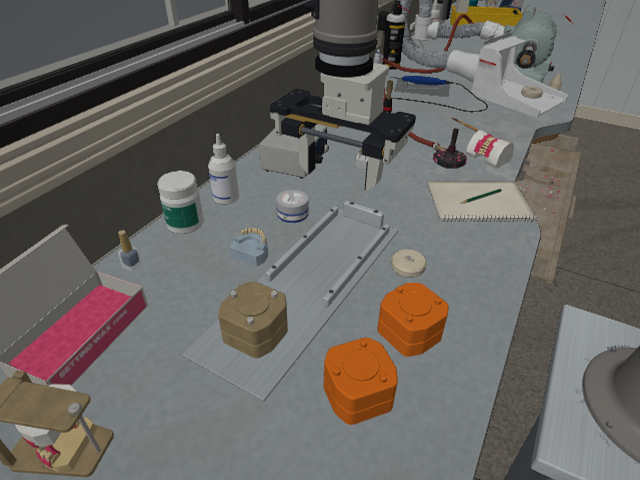

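The scene view shows the brass flask at (259,214) and the look-alikes at (191,262) and (242,298). Those two are orange, so the brass one, standing on the apron, is the one meant. In the side view it is at (253,318), with the orange ones at (413,318) and (360,380). The lane runs from the flask towards the stop at scene (408,285), side (362,213).

```bash
cat > h.py <<'E'
import numpy as np,cv2
def cloud(d):
    K=d["intrinsics"];z=d["range_z"];v,u=np.mgrid[:480,:640]
    p=np.stack([(u-K[0,2])/K[0,0]*z,(v-K[1,2])/K[1,1]*z,z,np.ones_like(z)],-1)
    P=(p@np.linalg.inv(d["view"]).T)[...,:3]; P[z==0]=np.nan; return P
def onplane(d,uv,h):
    K=d["intrinsics"];T=np.linalg.inv(d["view"])
    uv=np.atleast_2d(uv).astype(float)
    r=np.c_[(uv[:,0]-K[0,2])/K[0,0],(uv[:,1]-K[1,2])/K[1,1],np.ones(len(uv))]@T[:3,:3].T
    return T[:3,3]+r*((h-T[2,3])/r[:,2])[:,None]
E
python3 - <<'E'
from h import *
out=[]
for n,box,fb in(("scene",(200,215,445,320),(228,185,292,245)),("side",(180,195,405,400),(212,275,296,362))):
    d=dict(np.load(f'pics/{n}0.npz'));P=cloud(d);hsv=cv2.cvtColor(d["pixels"],cv2.COLOR_RGB2HSV)
    t=P[440,300] if n=="scene" else P[420,250]; print(n,"table z",t)
    brass=((hsv[...,0]>10)&(hsv[...,0]<28)&(hsv[...,1]>60)).astype(np.uint8)
    m=np.zeros_like(brass);m[fb[1]:fb[3],fb[0]:fb[2]]=1
    f=(brass&m)>0
    top=f&(abs(P[...,2]-0.072)<.012)
    print(" brass px",f.sum(),"z pct",np.nanpercentile(P[f][:,2],[2,50,90,98]))
    print(" hsv at flask",hsv[(fb[1]+fb[3])//2,(fb[0]+fb[2])//2])
    r=np.zeros_like(brass)>0;r[box[1]:box[3],box[0]:box[2]]=1
    for nm,lo,hi in(("rail",.023,.029),("stop",.037,.043)):
        q=r&~f&(P[...,2]>lo)&(P[...,2]<hi)&(hsv[...,1]<45)
        k,lab,st,c=cv2.connectedComponentsWithStats(q.astype(np.uint8))
        for i in range(1,k):
            if st[i,4]>40:
                X=P[lab==i][:,:2];(cx,cy),(w,h),a=cv2.minAreaRect(X.astype(np.float32)*1000)
                print(" ",nm,st[i].tolist(),np.round([cx,cy,w,h,a],1))
d=cv2.imread('pics/side0.png');s=cv2.imread('pics/scene0.png')
a=cv2.resize(s[180:325,195:445],(800,464),interpolation=2)[:300]
b=cv2.resize(d[270:370,185:385],(800,400),interpolation=2)[:300]
cv2.imwrite('pics/c1.png',np.vstack([a,b]))
E
```

```text
scene table z [ 0.21385234 -0.19397327 -0.02616363]
 brass px 1983 z pct [0.01073229 0.06053983 0.07076736 0.07293466]
 hsv at flask [ 19  74 111]
  rail [338, 215, 32, 9, 127] [691.8 -14.6  32.9  66.5  31. ]
  rail [313, 223, 108, 46, 447] [625.6 -75.8 248.2  15.3  86.9]
  rail [403, 237, 31, 11, 56] [ 681.1 -165.3   23.5   61.1   13.9]
  rail [278, 253, 112, 52, 524] [506.5 -69.6 248.1  14.5  87.1]
  rail [394, 274, 29, 28, 63] [ 556.6 -210.7   11.6   87.7   79.8]
  stop [404, 222, 34, 21, 533] [ 704.5 -161.    67.    65.7   25.6]
  stop [394, 267, 29, 29, 232] [ 559.4 -204.5   14.6   91.7   87. ]
side table z [ 0.50915004  0.2894434  -0.00150416]
 brass px 3825 z pct [0.01120772 0.06771472 0.0723639  0.07367198]
 hsv at flask [ 20  86 121]
  rail [276, 206, 31, 8, 46] [ 697.9 -135.2   64.1   23.5   22.2]
  rail [265, 206, 73, 70, 517] [627.3 -71.5 250.1  13.8  86.7]
  rail [343, 207, 36, 15, 87] [ 564.1 -194.9    6.2   83.4   86.4]
  rail [323, 224, 67, 78, 578] [507.7 -64.4 247.7  12.6  87. ]
  rail [230, 236, 37, 22, 407] [709.4   3.9  70.4  54.1  15.9]
  stop [276, 195, 32, 15, 337] [ 702.  -148.2   65.3   49.7   28.6]
  stop [344, 201, 40, 16, 193] [ 560.4 -199.6   16.5   90.5   84.8]
```

View pics/c1.png

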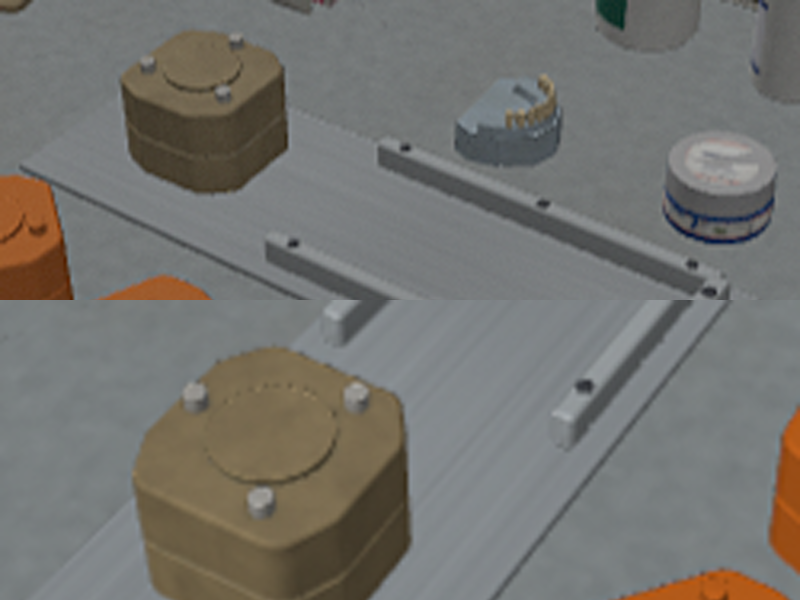

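The crop confirms the brass flask on the apron. It is slightly askew, its top is in clear view in both cameras, and the rails measure about 248 x 14 mm and 120 mm apart, as given.

```bash
cat >> h.py <<'E'
O=np.array([.5707,.0045]);th=.0545
ex=np.array([-np.sin(th),-np.cos(th)]);ey=np.array([np.cos(th),-np.sin(th)])
def toS(p): p=np.asarray(p)[...,:2]-O; return np.stack([p@ex,p@ey],-1)*1000
def flask(d):
    P=cloud(d);hsv=cv2.cvtColor(d["pixels"],cv2.COLOR_RGB2HSV)
    S=toS(P); near=(abs(S[...,1])<110)&(S[...,0]>-280)&(S[...,0]<230)
    m=((hsv[...,0]>12)&(hsv[...,0]<30)&(hsv[...,1]>45)&near&(P[...,2]>.066)&(P[...,2]<.085)).astype(np.uint8)
    m=cv2.morphologyEx(m,cv2.MORPH_CLOSE,np.ones((7,7)));m=cv2.morphologyEx(m,cv2.MORPH_OPEN,np.ones((3,3)))
    c=max(cv2.findContours(m,0,1)[0],key=cv2.contourArea)
    T=toS(onplane(d,c[:,0],.076)).astype(np.float32)
    r=cv2.minAreaRect(T)
    med=np.nanmedian(P[m>0][:,2])
    ang=(r[2]+45)%90-45
    return np.round([*r[0],*r[1],ang,med*1000],1)
E
python3 - <<'E'
from h import *
for n in("scene","side"):
    d=dict(np.load(f'pics/{n}0.npz'));print(n,flask(d))
    # rail/stop check by rays: tops' contours on known plane
    P=cloud(d);S=toS(P);g=cv2.cvtColor(d["pixels"],cv2.COLOR_RGB2HSV)[...,1]<45
    for nm,b,lo,hi,h in(("far",(-60,210,45,75),.022,.03,.026),("near",(-60,210,-75,-45),.022,.03,.026),("stop",(190,225,-55,55),.036,.045,.04)):
        m=(S[...,0]>b[0])&(S[...,0]<b[1])&(S[...,1]>b[2])&(S[...,1]<b[3])&(P[...,2]>lo)&(P[...,2]<hi)&g
        c=max(cv2.findContours(m.astype(np.uint8),0,1)[0],key=cv2.contourArea)
        print(nm,np.round(cv2.minAreaRect(toS(onplane(d,c[:,0],h)).astype(np.float32))[0],1),cv2.minAreaRect(toS(onplane(d,c[:,0],h)).astype(np.float32))[1:])
    yy=(abs(S[...,0]+150)<70)&(abs(S[...,1])<75)
E
```

```text
scene [-142.2   -3.5   89.8   90.     1.3   68.5]
far [77.6 55.9] ((16.978649139404297, 246.55548095703125), 89.9195785522461)
near [ 78.9 -63.5] ((248.86962890625, 15.902717590332031), 0.10802269726991653)
stop [210.5  -3.4] ((14.86603832244873, 92.64400482177734), 0.3481447696685791)
side [-162.4    1.9   89.4   89.2    1.3   69.3]
far [71.6 59.2] ((251.9022674560547, 13.665315628051758), 0.14586670696735382)
near [ 71.6 -60.4] ((251.02442932128906, 13.191873550415039), 0.17457444965839386)
stop [202.8   0. ] ((18.442991256713867, 89.80487060546875), 0.5775974988937378)
```

```bash
sed -i 's/c\[:,0\],.076/c[:,0],.0693/' h.py; python3 - <<'E'
from h import *
for n,b in(("scene",(3.2,-3.6)),("side",(-3.,-.4))):
    d=dict(np.load(f'pics/{n}0.npz'));f=flask(d);print(n,f,"rel. to lane",f[:2]-b)
E
```

```text
scene [-149.1    3.9   90.7   90.9    1.3   68.5] rel. to lane [-152.3    7.5]
side [-157.6    6.2   90.6   90.3    1.3   69.3] rel. to lane [-154.6    6.6]
```

```bash
sed -i 's/O=np.array.*;th/O=np.array([.5692,.0046]);th/' h.py; python3 - <<'E'
from h import *
for n in("scene","side"):
    P=cloud(dict(np.load(f'pics/{n}0.npz')));S=toS(P)
    m=(S[...,0]>-330)&(S[...,0]<200)&(abs(S[...,1])<190)&(P[...,2]>.05)&(P[...,2]<.2)
    k,l,st,_=cv2.connectedComponentsWithStats(m.astype(np.uint8))
    for i in range(1,k):
        if st[i,4]>60: q=l==i;print(n,st[i].tolist(),np.round(np.nanpercentile(S[q],[1,99],0)).tolist(),np.nanpercentile(P[q][:,2],98).round(3))
E
```

```text
scene [233, 190, 51, 35, 1285] [[-194.0, -37.0], [-106.0, 51.0]] 0.074
scene [169, 235, 46, 31, 773] [[-208.0, -190.0], [-111.0, -134.0]] 0.069
scene [228, 267, 42, 31, 495] [[-54.0, -190.0], [34.0, -155.0]] 0.069
side [218, 282, 69, 59, 2835] [[-201.0, -35.0], [-114.0, 51.0]] 0.076
side [380, 283, 40, 42, 819] [[-61.0, -190.0], [27.0, -154.0]] 0.069
side [324, 338, 58, 64, 2005] [[-217.0, -190.0], [-118.0, -134.0]] 0.07
```

>>> creep_tool:
  deltas: [0,0,-1.516,0.152,0.138,0,0,0,0,-1.516,0.152,0.138,0,0,0,0,-1.516,0.152,0.138,0,0,0,0,-1.516,0.152,0.138,0,0,0,0,-1.516,0.152,0.138,0,0,0,0,-1.516,0.152,0.138,0,0,0,0,-1.516,0.152,0.138,0,0,0,0,-1.516,0.152,0.138,0,0,0,0,-1.516,0.152,0.138,0,0,0,0,-1.516,0.152,0.138,0,0,0,0,-1.516,0.152,0.138,0,0]

```text
time: 1.48
ee_pos: [0.663, 0.152, 0.2267]
tcp_rot: [-0.0, 0.028, 1.0, -0.0]
wrist_force: [0.6, 0.4, -0.0]
gripper_width: 0.003
finger_force: 0.0
```

>>> creep_tool:
  deltas: [0,0,0,0,0,0.06,0,0,0,0,0,0,0.12,0,0,0,0,0,0,0.16,0,0,0,0,0,0,0.19,0,0,0,0,0,0,0.203,0,0,0,0,0,0,0.203,0]

```text
time: 2.22
ee_pos: [0.6629, 0.152, 0.0234]
tcp_rot: [-0.0, 0.028, 1.0, -0.0]
wrist_force: [-0.0, 0.0, 0.0]
gripper_width: 0.006
finger_force: 0.0
```

```bash
python3 - <<'E'
from h import *;from bench import imaging
for n,b in(("scene",(3.2,-2.1)),("side",(-3.,1.1))):
    d=imaging.get_image(n)
    if n=="side":cv2.imwrite('pics/s1.png',d["pixels"][...,::-1])
    f=flask(d);print(n,f,f[:2]-b)
E
```

```text
scene [-148.4    6.3   91.3   88.7    2.    68.7] [-151.6    8.4]
side [-157.7    7.6   90.7   90.5    1.3   69.2] [-154.7    6.5]
```

View pics/s1.png

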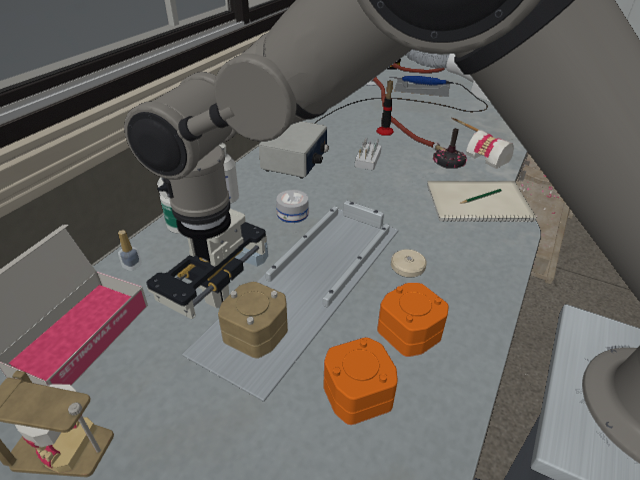

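The view shows the closed fingers down on the far side of the flask, whose top is at (253,300), with nothing touched. Next is a slow push towards the lane's centre line, watching the force.

>>> creep_tool:
  deltas: [0,0,0,0.008,0,0,0,0,0,0,0.015,0,0,0,0,0,0,0.019,0,0,0,0,0,0,0.021,0,0,0,0,0,0,0.023,0,0,0,0,0,0,0.025,0,0,0,0,0,0,0.027,0,0,0,0,0,0,0.027,0,0,0]

```text
time: 3.32
ee_pos: [0.6364, 0.1535, 0.0242]
tcp_rot: [0.001, 0.027, 1.0, 0.0]
wrist_force: [4.0, 0.6, 2.1]
gripper_width: 0.002
finger_force: 1.8
```

```bash
python3 - <<'E'
from h import *;from bench import imaging
for n,b in(("scene",(3.2,-2.1)),("side",(-3.,1.1))):
    f=flask(imaging.get_image(n));print(n,f,f[:2]-b)
E
```

```text
scene [-149.4    1.    90.1   93.6    0.7   68.4] [-152.6    3.1]
side [-157.5    1.7   90.4   90.9    1.2   69.3] [-154.5    0.6]
```

>>> creep_tool:
  deltas: [0,0,0,0.001,0,0,0,0,0,0,0.001,0,0,0,0,0,0,-0.02,0,0,0,0,0,0,-0.04,0,0,0,0,0,0,-0.04,0,-0.06,0,0,0,0,-0.04,0,-0.1,0,0,0,0,-0.04,0,-0.12,0,0,0,0,-0.04,0,-0.12,0]

```text
time: 4.42
ee_pos: [0.6755, 0.1516, 0.1445]
tcp_rot: [-0.0, 0.027, 1.0, 0.0]
wrist_force: [-0.5, 0.6, -0.5]
gripper_width: 0.006
finger_force: 0.0
```

```bash
python3 - <<'E'
from h import *;from bench import imaging,ctrl
for n,b in(("scene",(3.2,-2.1)),("side",(-3.,1.1))):
    f=flask(imaging.get_image(n));print(n,f,f[:2]-b)
s=ctrl.sense();print(s['ee_pos'],toS(s['ee_pos']))
print("behind target",O+ex*-.235, O+ex*-.235-s['ee_pos'][:2])
E
```

```text
scene [-149.1   -1.5   90.4   91.     0.9   68.5] [-152.3    0.6]
side [-157.8    0.5   90.9   88.6    1.3   69.3] [-154.8   -0.6]
[0.67459186 0.15130598 0.14186466] [-152.22917229   97.24386058]
behind target [0.58200116 0.23925108] [-0.0925907  0.0879451]
```

>>> creep_tool:
  deltas: [0,0,1.571,0.0973,0.0828,0,0,0,0,1.571,0.0973,0.0828,0,0,0,0,1.571,0.0973,0.0828,0,0,0,0,1.571,0.0973,0.0828,0,0,0,0,1.571,0.0973,0.0828,0,0,0,0,1.571,0.0973,0.0828,0,0,0,0,1.571,0.0973,0.0828,0,0,0,0,1.571,0.0973,0.0828,0,0,0,0,1.571,0.0973,0.0828,0,0,0,0,1.571,0.0973,0.0828,0,0,0,0,1.571,0.0973,0.0828,0,0]

```text
time: 5.9
ee_pos: [0.5827, 0.2392, 0.1426]
tcp_rot: [-0.001, 0.726, 0.688, -0.001]
wrist_force: [0.1, -0.0, 0.3]
gripper_width: 0.007
finger_force: 0.0
```

```bash
python3 - <<'E'
from h import *;from bench import ctrl
s=ctrl.sense();print(s['ee_pos'],toS(s['ee_pos']),s['tcp_rot'])
E
```

```text
[0.5827458  0.23915823 0.14259471] [-234.9478463     0.74859029] [-5.33140300e-04  7.25768829e-01  6.87937753e-01 -9.84897049e-04]
```

>>> creep_tool:
  deltas: [0,0,0,0,-0.0007,0.05,0,0,0,0,0,-0.0007,0.09,0,0,0,0,0,-0.0007,0.119,0,0,0,0,0,-0.0007,0.119,0,0,0,0,-0.01,-0.0007,0.119,0,0,0,0,-0.018,-0.0007,0.119,0,0,0,0,-0.023,-0.0007,0.119,0,0,0,0,-0.028,-0.0007,0.119,0,0,0,0,-0.033,-0.0007,0.119,0,0,0,0,-0.038,-0.0007,0.119,0,0,0,0,-0.043,-0.0007,0.119,0,0,0,0,-0.048,-0.0007,0.119,0]

```text
time: 7.4
ee_pos: [0.5809, 0.1924, 0.0259]
tcp_rot: [0.0, 0.726, 0.687, 0.002]
wrist_force: [0.8, 5.6, 4.4]
gripper_width: 0.007
finger_force: 3.0
```

```bash
cat > look.py <<'E'
from h import *;from bench import imaging,ctrl
for n,b in(("scene",(3.2,-2.1)),("side",(-3.,1.1))):
    f=flask(imaging.get_image(n));print(n,f,f[:2]-b)
s=ctrl.sense();print(toS(s['ee_pos']),s['ee_pos'][2],s['wrist_force'])
E
python3 look.py
```

```text
scene [-128.8   -2.5   93.6   90.7    0.9   68.6] [-132.    -0.4]
side [-99.8 -13.6  40.1  20.7  -2.6  69.2] [-96.8 -14.7]
[-187.51934368    1.30862652] 0.025638125648096883 [0.54216264 2.83272851 1.58954553]
```

>>> creep_tool:
  deltas: [0,0,0,-0.006,0,0,0,0,0,0,-0.013,0,0,0,0,0,0,-0.02,0,0,0,0,0,0,-0.027,0,0,0,0,0,0,-0.034,0,0,0,0,0,0,-0.041,0,0,0,0,0,0,-0.048,0,0,0,0,0,0,-0.055,0,0,0,0,0,0,-0.062,0,0,0,0,0,0,-0.066,0,0,0,0,0,0,-0.069,0,0,0,0,0,0,-0.07,0,0,0]

```text
time: 9.0
ee_pos: [0.5767, 0.1223, 0.0255]
tcp_rot: [0.0, 0.726, 0.687, 0.001]
wrist_force: [0.1, 6.4, 5.3]
gripper_width: 0.002
finger_force: 3.2
```

```bash
python3 look.py
```

```text
scene [-58.   -2.6  91.2  91.3   0.9  68.6] [-61.2  -0.5]
side [-104.4  -25.    11.1   12.8   31.8   68.7] [-101.4  -26.1]
[-117.86325531    1.06813205] 0.02544368636067183 [0.89684788 5.82430354 4.33038176]
```

>>> creep_tool:
  deltas: [0,0,0,-0.006,0,0,0,0,0,0,-0.014,0,0,0,0,0,0,-0.022,0,0,0,0,0,0,-0.03,0,0,0,0,0,0,-0.038,0,0,0,0,0,0,-0.046,0,0,0,0,0,0,-0.054,0,0,0,0,0,0,-0.062,0,0,0,0,0,0,-0.07,0,0,0,0,0,0,-0.076,0,0,0,0,0,0,-0.079,0,0,0,0,0,0,-0.08,0,0,0]

```text
time: 10.6
ee_pos: [0.5721, 0.0423, 0.0253]
tcp_rot: [0.0, 0.726, 0.687, 0.001]
wrist_force: [0.4, 5.8, 4.1]
gripper_width: 0.002
finger_force: 3.2
```

```bash
python3 look.py
python3 - <<'E'
from bench import imaging;import cv2
cv2.imwrite('pics/m2.png',cv2.resize(imaging.get_image("scene")["pixels"][170:330,190:450,::-1],(780,480)))
E
```

```text
scene [22.  -2.3 90.1 91.7 -0.8 68.7] [18.8 -0.2]
side [-17.9 -25.8  15.5  13.6  31.7  68.7] [-14.9 -26.9]
[-37.74592131   0.83622154] 0.025296565612083727 [-0.24876445  4.25409452  4.76489169]
```

View pics/m2.png

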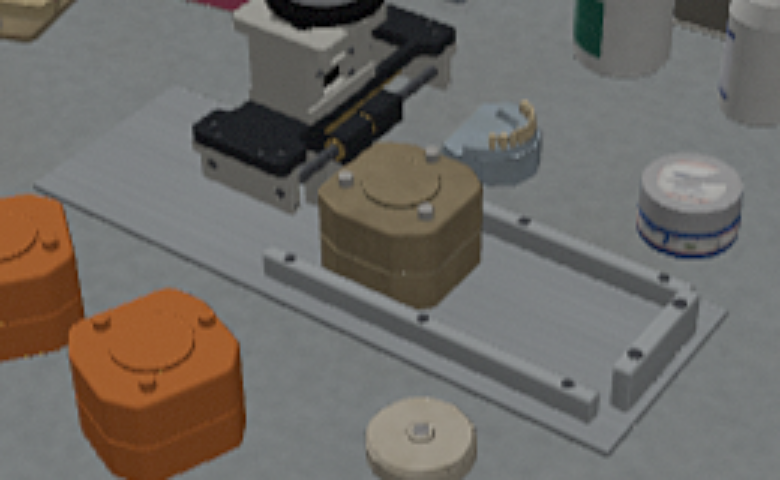

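The flask, at crop (400,225), stands centred between the rails with a clear gap to the near rail, and the fingers are straight behind it. Carry on.

>>> creep_tool:
  deltas: [0,0,0,-0.006,0,0,0,0,0,0,-0.014,0,0,0,0,0,0,-0.022,0,0,0,0,0,0,-0.03,0,0,0,0,0,0,-0.038,0,0,0,0,0,0,-0.046,0,0,0,0,0,0,-0.054,0,0,0,0,0,0,-0.062,0,0,0,0,0,0,-0.07,0,0,0,0,0,0,-0.076,0,0,0,0,0,0,-0.079,0,0,0,0,0,0,-0.08,0,0,0]

```text
time: 12.25
ee_pos: [0.5675, -0.0375, 0.0252]
tcp_rot: [-0.0, 0.726, 0.687, 0.0]
wrist_force: [0.2, 5.7, 5.0]
gripper_width: -0.001
finger_force: 3.3
```

```bash
python3 look.py
```

```text
scene [ 1.017e+02 -3.200e+00  9.130e+01  8.990e+01 -1.000e-01  6.880e+01] [98.5 -1.1]
side [ 69.3 -27.   20.7  16.3  28.5  68.9] [ 72.3 -28.1]
[42.22769116  0.54675261] 0.025168797154296377 [0.50382282 3.80323265 4.17076029]
```

>>> creep_tool:
  deltas: [0,0,0,-0.005,0,0,0,0,0,0,-0.011,0,0,0,0,0,0,-0.017,0,0,0,0,0,0,-0.023,0,0,0,0,0,0,-0.029,0,0,0,0,0,0,-0.034,0,0,0,0,0,0,-0.039,0,0,0,0,0,0,-0.043,0,0,0,0,0,0,-0.046,0,0,0,0,0,0,-0.048,0,0,0,0,0,0,-0.048,0,0,0]

```text
time: 13.72
ee_pos: [0.5646, -0.0855, 0.0251]
tcp_rot: [-0.0, 0.726, 0.687, 0.0]
wrist_force: [0.7, 5.0, 3.6]
gripper_width: 0.002
finger_force: 2.4
```

```bash
python3 look.py
```

```text
scene [149.1  -2.5  90.4  90.3   1.   68.8] [145.9  -0.4]
side [114.9 -30.8  36.4  20.3  12.   69.2] [117.9 -31.9]
[90.24025796  0.36400847] 0.024976611406710394 [0.6071376  4.80325976 3.28639264]
```

Now creep 2 mm at a time until the force rises at the stop.

>>> creep_tool:
  deltas: [0,0,0,-0.002,0,0,0,0,0,0,-0.004,0,0,0,0,0,0,-0.006,0,0,0,0,0,0,-0.006,0,0,0]

```text
time: 14.32
ee_pos: [0.5643, -0.0916, 0.025]
tcp_rot: [-0.0, 0.726, 0.687, 0.0]
wrist_force: [0.1, 5.0, 4.6]
gripper_width: 0.006
finger_force: 2.4
```

```bash
python3 look.py
```

```text
scene [155.1  -3.2  90.   91.8   0.9  68.9] [151.9  -1.1]
side [128.  -28.2  23.4  15.3  27.9  69.1] [131.  -29.3]
[96.34886426  0.31375502] 0.024903777462751384 [0.26720637 4.66343925 4.2850792 ]
```

>>> creep_tool:
  deltas: [0,0,0,-0.001,0,0,0,0,0,0,-0.002,0,0,0,0,0,0,-0.002,0,0,0]

```text
time: 14.8
ee_pos: [0.5642, -0.0936, 0.0249]
tcp_rot: [-0.0, 0.726, 0.687, 0.0]
wrist_force: [0.5, 5.7, 3.4]
gripper_width: 0.007
finger_force: 2.7
```

```bash
python3 look.py
```

```text
scene [ 1.573e+02 -2.900e+00  9.060e+01  9.130e+01 -1.000e-01  6.870e+01] [154.1  -0.8]
side [128.2 -28.2  23.7  15.3  27.9  69.2] [131.2 -29.3]
[98.28274734  0.31217797] 0.024906683871276057 [0.1624164  5.42400334 4.40823002]
```

>>> creep_tool:
  deltas: [0,0,0,-0.001,0,0,0,0,0,0,-0.001,0,0,0]

```text
time: 15.15
ee_pos: [0.5641, -0.0945, 0.0249]
tcp_rot: [-0.0, 0.726, 0.687, 0.0]
wrist_force: [1.3, 5.8, 4.7]
gripper_width: 0.004
finger_force: 2.8
```

>>> creep_tool:
  deltas: [0,0,0,-0.001,0,0,0,0,0,0,-0.001,0,0,0]

```text
time: 15.4
ee_pos: [0.5641, -0.0949, 0.0249]
tcp_rot: [-0.001, 0.726, 0.687, 0.0]
wrist_force: [0.7, 8.9, 5.2]
gripper_width: 0.004
finger_force: 4.2
```

>>> creep_tool:
  deltas: [0,0,0,-0.0005,0,0,0,0,0,0,-0.0005,0,0,0]

```text
time: 15.65
ee_pos: [0.5641, -0.0949, 0.0249]
tcp_rot: [-0.001, 0.726, 0.687, 0.001]
wrist_force: [0.9, 10.3, 5.6]
gripper_width: 0.006
finger_force: 5.3
```

```bash
python3 look.py
```

```text
scene [158.2  -3.8  90.1  92.1   0.5  68.8] [155.   -1.7]
side [125.1 -30.2  37.5  19.4   7.1  69.2] [128.1 -31.3]
[99.65723691  0.29300341] 0.024925321495888147 [ 1.72825886 11.25013439  4.66646596]
```

The force has risen and the TCP has stopped, so the flask is against the stop. Back straight off, lift clear and check.

>>> creep_tool:
  deltas: [0,0,0,0.005,0,0,0,0,0,0,0.02,0,0,0,0,0,0,0.045,0,0,0,0,0,0,0.07,0,0,0,0,0,0,0.07,0,-0.04,0,0,0,0,0.07,0,-0.09,0,0,0,0,0.1,0,-0.13,0,0,0,0,0.13,0,-0.13,0,0,0,0,0.13,0,-0.13,0,0,0,0,0.13,0,-0.13,0]

```text
time: 17.0
ee_pos: [0.5709, 0.033, 0.1541]
tcp_rot: [-0.0, 0.726, 0.688, -0.001]
wrist_force: [0.7, -0.6, 0.6]
gripper_width: 0.005
finger_force: 0.0
```

```bash
python3 look.py
python3 - <<'E'
from bench import imaging;import cv2,numpy as np
a=imaging.get_image("scene")["pixels"][200:330,260:450,::-1];b=imaging.get_image("side")["pixels"][170:300,240:430,::-1]
cv2.imwrite('pics/end.png',cv2.resize(np.hstack([a,b]),(798,273)))
E
```

```text
scene [159.1  -3.4  88.8  91.2   0.7  68.7] [155.9  -1.3]
side [151.3  -1.4  88.6  92.1  -1.   69.5] [154.3  -2.5]
[-27.95975987   0.27088858] 0.15412064969345052 [-0.50318853  0.53541146  0.04811703]
```

View pics/end.png

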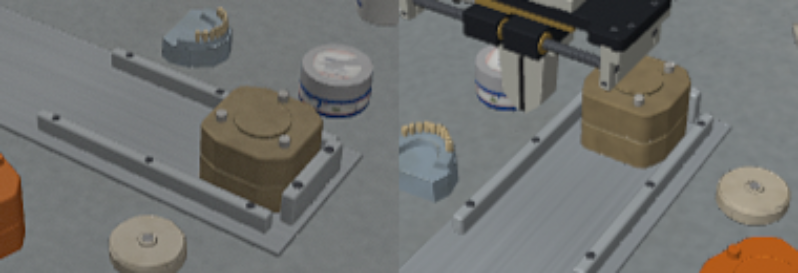

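The flask, at crop (262,145) and (635,105), sits square against the stop with gaps to both rails. The arm is clear and the bystanders have not moved.

```bash
python3 -c "from bench import ctrl;print(ctrl.sign_off())"
```

```text
the job is handed in; nothing more can be done
None
```

The flask was pushed flat down the lane to the stop and the job is handed in; by camera it measured x ≈ 155 mm, about 2 mm off centre, within about 1° of square, with no rail contact seen and the arm clear (no verdict was returned).

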